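# Snap the grease filter into the tabletop extractor and switch it on

### The job

Put the washed grease filter back into the open top of the small extractor fan and press it down until the catch on each side has snapped over its edge and it stays home and level, but no harder than that takes, or the rubber seal under it is crushed. Let go, then flip the fan's toggle switch over to the green-dot side. Leave the sauce bowls and the glass cruet with its stopper where they stand.

Things in the scene. Friction and masses are not known exactly. Their poses are not given: they have to be found in the camera images.
- filter: Grease filter cassette (0.2-0.33 kg), lying flat: aluminium frame 126 mm (x) x 84 mm (y) x 14 mm high, dark mesh, two red thumb plates on its top at y = +-31 mm. A V-shaped rail, crest 7 mm above the underside, runs along both long edges and makes it 100 mm wide. Origin: centre of the underside, z up. It fits either way round (half turn).
- filter_handle (a point): Centre of the filter's strap handle: a steel bar 66 mm long (along the filter's x), 10 mm wide, 10 mm high, on the filter's middle line, 39 mm above the filter's underside (bar from 34 to 44 mm, open below it). To be pinched from above across its 10 mm.
- fan: Tabletop extractor fan, a white box fixed in place, 250 mm (x) x 180 mm (y) x 110 mm high; origin centre of the underside. Its top is open over a rectangular well with the impeller below; a grey control panel with the toggle switch lies on the top at its -x end, 47 to 125 mm from the origin.
- intake (a point): Centre of the well's mouth, level with the fan's top (110 mm up); axes as the fan's. The well is 132 mm (fan x) x 103 mm (fan y) inside, for the filter lying flat, its long side along the fan's x. A sprung blue roller in each long wall stands 5 mm into the well: see seat.
- seat (a point): Point on the fan, 22 mm below the intake: nominal height of the home filter's underside. Seal and rollers hang in rubber mounts, up to 3 mm higher or lower, unmeasured. Let in, the filter rests on the rollers about 7 mm above home. Pressed, each side snaps past its roller after a force peak (about 4-8 N for the first side, 8-15 N for the second) and is drawn home; the stiff seal is crushed by 20 N on it.
- switch (a joint): Angle of the fan's steel toggle bat: -0.35 rad = off, leaning to the fan's +y (black dot); +0.35 rad = on, leaning to the fan's -y (green dot). Over-centre spring: it takes about 3 N sideways near the tip, then snaps over and stays.
- switch_tip (a point): Centre of the ball tip (10 mm diameter) of the toggle bat. The bat is 6 mm thick and pivots about the fan's x axis 24 mm below this point; the pivot is at x = -88 mm, y = 0, 113 mm up in the fan's frame.
- bowl_a: White ceramic sauce bowl, 100 mm wide, 45 mm high, loose, beside the work. Origin: centre of its underside. A bystander.
- bowl_b: Blue ceramic sauce bowl, 100 mm wide, 45 mm high, loose. Origin: centre of its underside. A bystander.
- cruet: Glass cruet jug, 68 mm wide, 112 mm high, with a handle to its -y. Origin: centre of its underside. A bystander.
- stopper: Glass cruet stopper standing on its head, 32 mm wide, 38 mm high. Origin: centre of its underside. A bystander.
There are look-alikes about, which are no part of the job. Leave any orange or purple look-alike of the filter alone.

How it is judged:
On the way, in this order (a step that is already met when the one before it is completed fails the run):
1. the filter is home and level in the well, held by both catches, let go, the switch still off (z of filter in the frame of fan below 0.0935 m and angle between the z axis of filter and the z axis of fan, either way round below 0.035 rad and horizontal distance between filter and intake below 0.008 m and contact force between filter and seal above 1 N and contact force between the fingers and filter below 0.2 N and value of joint switch below -0.2 rad), for 0.3 s.
2. the switch is snapped over to the green dot (value of joint switch above 0.28 rad), for 0.2 s.
At the end, for the whole second after the job is handed in: The filter rests home in the fan's well: let go, bearing on the seal (over 1 N), underside at most 93.5 mm above the fan's base, within 8 mm of the well's centre, level with the fan within 2 degrees, so that both catches hold it; the switch is snapped over to on (past 0.28 rad); filter at rest (z of filter in the frame of fan below 0.0935 m and angle between the z axis of filter and the z axis of fan, either way round below 0.035 rad and horizontal distance between filter and intake below 0.008 m and contact force between filter and seal above 1 N and value of joint switch above 0.28 rad and linear speed of filter below 0.02 m/s); the robot touches nothing.
It fails at once if the rubber seal was pressed with more than 20 N (contact force between filter and seal above 20 N).
It fails at once if a sauce bowl, the cruet or its stopper was moved by more than 20 mm (distance of any of bowl_a, bowl_b, cruet, stopper from where it was at the start of the episode above 0.02 m).
It also fails if it takes over 64 s, if anything falls off the work surface, if the arm or the gripper's body presses on something with over 40 N, if the wrist force passes 120 N, or if a joint passes its speed limit or range.

### The arm

A 6-joint arm with a two-finger parallel gripper is mounted at the origin on the work surface. World frame = base frame: x ahead of the robot, y to its left, z up, the work surface at z = 0. Lengths are in m, angles in rad, forces in N, time in s.
With the tool pointing down it reaches from about 0.35 to 0.95 m from the base axis. Payload 17.4 kg.
Tool frame: the origin (TCP) lies midway between the tips of the shut fingers; the grasp point (between the pads) lies 19 mm behind it; z points along the fingers, y is the line along which they close (so a half turn about z gives the same grasp; the last joint's range is limited). The gripper opens to 93 mm and grips with 3 to 60 N. Pads are 15 mm wide; open, the fingers measure 128 mm over their backs; the gripper's body (75 mm by 188 mm) begins 65 mm behind the grasp point.
Start: joints at [-1.197, 0.116, 1.442, -0, 1.584, -0.038], TCP at [0.27, -0.619, 0.219] pointing down, gripper open.
Joint ranges: [-2.83, 2.83], [-0.83, 2.19], [0.07, 2.5], [-1.14, 4.28], [0.01, 3], [-2.97, 2.97]. Speed limits (rad/s): [1.89, 1.89, 2.22, 3.14, 3.14, 3.14].

### API

Orientations are given as a rotation vector (axis times angle).
In Python, from station import * gives the robot as it stands.
- The arm moves only by the tool arm_command, never from a script. Its argument "moves" is a list of rows, each an object of numbers: "rx", "ry", "rz": the turn, a rotation vector about the tool's x, y, z in units of 6 degrees (1.0 is 6 degrees); "x", "y", "z": the shift along the tool's x, y, z in units of 30 mm (1.0 is 30 mm); "hand": the finger opening in mm, from 0 to 93. In form: [{"rx": .., "ry": .., "rz": .., "x": .., "y": .., "z": .., "hand": ..}, ...]. A call has 1 to 20 rows; each row shifts and turns the commanded pose from where the row before left it, along the tool's axes as they then stand; what a row does not reach is not made up. A row lasts 1/12 s, in which the tool goes at most 41.7 mm and 7.16 degrees, less where a joint would pass 70% of its speed; a pose out of reach is approached as far as the arm can. A call is refused whole if a number of a shift passes 1 or a number of a turn 1, either way. A call with a gripper value outside its range is refused whole. The fingers move at their own pace and stop on an object; the grip force is fixed at half the most. Time passes only in rows, so rows that do not move let the fingers close. It gives the time, the measured TCP pose, the force, the opening and the grip force at its end, in the units of the state.
- get_state(): the state, without advancing time (a new reading comes with each control period).
- snapshot(name): name is "side" or "top"; returns a dict with "frame" (400x640x3 uint8, red, green, blue), "camera_matrix" (3x3 intrinsics, pixels), "rvec" (rotation vector, rad) and "tvec" (3), from world to camera coordinates, as OpenCV has them. Camera axes: x right, y down, z forward; pixel columns grow to the right and rows downward; lengths in m; the calibration is good to about 2 mm. A picture is of the moment at which its call begins. There is no depth.
- finish_job(): hands the job in; it is judged then, once.
Trained networks look in the newest picture that a camera, given by its name, has taken for a name from the list of things; names that differ only in an ending like _2 or _b are one class to them, and where a whole thing is asked for, a point or a joint stands for the part that bears it (a point fixed in the world has none). Each returns a list of dicts, best first, with "score" (0 to 1); they miss things now and then, are a little off and sometimes report something else, mostly with a low value. They report only what shows in the picture. A call takes as long as a camera call. They do not tell look-alikes from the thing itself.
- look_for(name, camera): "pixel" ([column, row] in pixels, amid what is visible of it).
- trace(name, camera): "pixels" (400x640 bool, what is visible of it) and "pixel" ([column, row] in pixels, amid what is visible of it).
- mark_of(name, camera): "pixel" ([column, row] in pixels: a listed point, or the origin of a listed thing).
The state is a dict: "t": time; "joint_positions": joint angles; "qd": joint speeds; "joint_efforts": joint torques, N m; "tcp_pos": TCP position; "ee_rot": TCP orientation; "contact_force": force on the tool from outside, world axes, zero at the start; "wrist_torque": the same for the moment, N m; "opening": finger opening in m; "finger_force": force on a finger pad.
Only numpy, scipy, OpenCV 4.12 (cv2) and the standard library are available. Lean on these libraries where they do the work, as an engineer would, in place of code of your own. Each camera call takes 0.05 s, during which the arm holds its last target. There are 200 camera calls.

## Working session

There is one attempt and no reset: what is moved stays moved. The work goes in short steps, Python scripts to look and compute and a tool call to move; the robot and the scene stay as the last step left them, time stands still between calls to the robot, and variables do not carry over. Pictures are saved under pics/ and viewed, at most 10 in all, crops included, and the job is handed in when it is done.

Besides the shell and the picture viewer there is one more tool, called after "Call:" as name(argument=value, ...) on one line, values as JSON. arm_command: Moves the arm, as the interface text tells. Its arguments: {"type":"object","properties":{"moves":{"type":"array","items":{"type":"object","properties":{"rx":{"type":"number"},"ry":{"type":"number"},"rz":{"type":"number"},"x":{"type":"number"},"y":{"type":"number"},"z":{"type":"number"},"hand":{"type":"number"}}}}},"required":["moves"]}

```bash
mkdir -p pics; ls
cat > h.py <<'E'
from station import *
import numpy as np, cv2
def snap(n,f=None):
    s=snapshot(n)
    if f: cv2.imwrite('pics/'+f,cv2.cvtColor(s['frame'],cv2.COLOR_RGB2BGR))
    return s
def ray(s,p):
    R,_=cv2.Rodrigues(np.array(s['rvec'],float)); t=np.array(s['tvec'],float).ravel()
    d=R.T@np.linalg.inv(s['camera_matrix'])@np.array([p[0],p[1],1.]); return -R.T@t,d
def atz(s,p,z):
    c,d=ray(s,p); return c+d*(z-c[2])/d[2]
def tri(ps):
    A=np.zeros((3,3));b=np.zeros(3)
    for s,p in ps:
        c,d=ray(s,p); d=d/np.linalg.norm(d); M=np.eye(3)-np.outer(d,d); A+=M;b+=M@c
    x=np.linalg.solve(A,b); return x,[np.linalg.norm((np.eye(3)-np.outer(d/np.linalg.norm(d),d/np.linalg.norm(d)))@(x-c)) for c,d in (ray(s,p) for s,p in ps)]
def proj(s,X):
    return cv2.projectPoints(np.array(X,float).reshape(-1,3),np.array(s['rvec'],float),np.array(s['tvec'],float),s['camera_matrix'],None)[0].reshape(-1,2)
E
python3 - <<'E'
from h import *
np.set_printoptions(precision=3,suppress=True)
S={n:snap(n,n+'0.png') for n in('side','top')}
cv2.imwrite('pics/a.png',np.vstack([cv2.imread('pics/top0.png'),cv2.imread('pics/side0.png')])[:, :] if 0 else cv2.imread('pics/top0.png'))
for n in('filter','filter_handle','fan','intake','seat','switch_tip','bowl_a','cruet','stopper'):
    for c in S:
        print(n,c,[(np.round(d['pixel']).tolist(),round(d['score'],2)) for d in mark_of(n,c)])
for c in S: print(c,ray(S[c],(320,200)))
print(get_state())
E
```

```text
pics
filter side [([343.0, 323.0], 0.84), ([435.0, 344.0], 0.68), ([420.0, 172.0], 0.66), ([219.0, 295.0], 0.57)]
filter top [([399.0, 290.0], 0.74), ([227.0, 275.0], 0.62), ([247.0, 213.0], 0.58)]
filter_handle side [([343.0, 312.0], 0.93), ([442.0, 333.0], 0.91), ([427.0, 164.0], 0.67)]
filter_handle top [([398.0, 292.0], 0.95), ([243.0, 209.0], 0.8), ([222.0, 278.0], 0.77)]
fan side [([301.0, 227.0], 0.66)]
fan top [([336.0, 185.0], 0.79)]
intake side [([288.0, 200.0], 0.89)]
intake top [([334.0, 164.0], 0.97)]
seat side [([294.0, 203.0], 0.68)]
seat top [([336.0, 166.0], 0.59)]
switch_tip side [([342.0, 181.0], 0.43)]
switch_tip top []
bowl_a side [([220.0, 292.0], 0.94), ([366.0, 133.0], 0.61)]
bowl_a top [([273.0, 122.0], 0.73), ([445.0, 242.0], 0.68), ([244.0, 214.0], 0.67)]
cruet side [([241.0, 355.0], 0.89)]
cruet top [([221.0, 147.0], 0.98)]
stopper side [([272.0, 391.0], 0.6)]
stopper top [([273.0, 123.0], 0.59)]
side (array([0.454, 0.748, 0.948]), array([ 0.083, -0.636, -0.767]))
top (array([0.313, 0.051, 1.103]), array([ 0.194,  0.025, -0.981]))
{'t': 1.0, 'joint_positions': array([-1.197,  0.116,  1.442, -0.   ,  1.584, -0.038]), 'qd': array([ 0.002, -0.   ,  0.001, -0.001, -0.   ,  0.002]), 'joint_efforts': array([  0.   , -72.101, -62.276,   0.078,   0.018,  -0.   ]), 'tcp_pos': array([ 0.27 , -0.619,  0.219]), 'ee_rot': array([-3.075, -0.642,  0.   ]), 'contact_force': array([ 0.111,  0.77 , -0.374]), 'wrist_torque': array([-0.022, -0.056, -0.005]), 'finger_force': 0.0, 'opening': 0.09268111859664281}
```

```bash
ls pics
```

```text
a.png
side0.png
top0.png
```

View pics/top0.png

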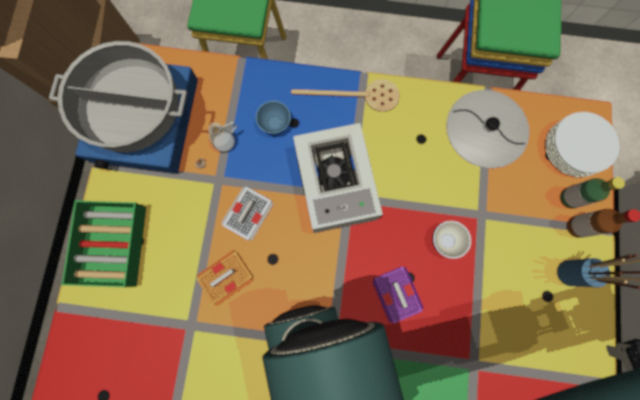

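View pics/side0.png

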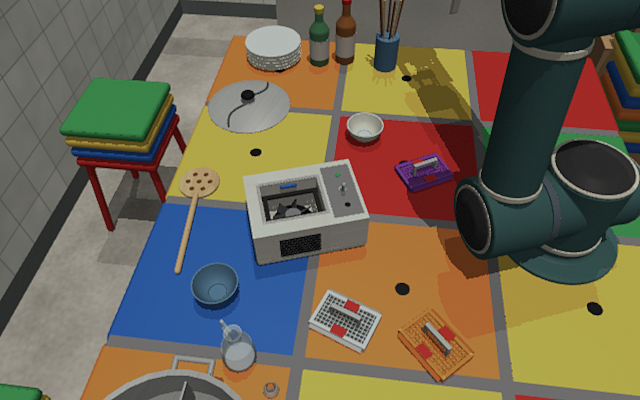

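The candidates for the filter are aluminium/white (top 247,213; side 343,320), orange (top 225,277; side 437,343) and purple (top 399,293; side 425,170). I choose the aluminium one, which has a dark mesh and red thumb plates. I'll check it in a crop together with the fan.

Run:
```python
from h import *
np.set_printoptions(precision=4,suppress=True)
S={n:snap(n,n+'1.png') for n in('side','top')}
for k in S: print(k,S[k]['camera_matrix'][0,0])
out=[]
def crop(c,u,v,w=100,h=75):
    return cv2.resize(cv2.imread(f'pics/{c}1.png')[v-h//2:v-h//2+h,u-w//2:u-w//2+w],(400,300),interpolation=cv2.INTER_CUBIC)
cv2.imwrite('pics/m1.png',np.vstack([np.hstack([crop('top',247,213),crop('side',345,318)]),np.hstack([crop('top',338,180,150,112),crop('side',305,212,150,112)])]))
for n in('filter','fan'):
  for c in S:
    for d in trace(n,c):
      m=d['pixels'].astype(np.uint8); cs,_=cv2.findContours(m,0,2); k=max(cs,key=cv2.contourArea)
      print(n,c,np.round(d['pixel']),round(d['score'],2),m.sum(),cv2.boxPoints(cv2.minAreaRect(k)).round(1).tolist())
g=lambda n,c,near:min(mark_of(n,c),key=lambda d:np.hypot(*(np.array(d['pixel'])-near)))['pixel']
h=tri([(S['top'],g('filter_handle','top',(245,212))),(S['side'],g('filter_handle','side',(343,312)))]);print('handle',h)
print('intake',tri([(S['top'],g('intake','top',(334,164))),(S['side'],g('intake','side',(288,200)))]))
```

```text
side 498.3685864912095
top 398.57991514056937
filter side [436. 344.] 0.9 3171 [[394.5, 333.79998779296875], [430.70001220703125, 302.29998779296875], [476.5, 355.1000061035156], [440.3999938964844, 386.5]]
filter side [422. 172.] 0.86 1433 [[393.20001220703125, 165.60000610351562], [444.20001220703125, 148.60000610351562], [454.1000061035156, 178.3000030517578], [403.1000061035156, 195.3000030517578]]
filter side [347. 321.] 0.78 2758 [[306.79998779296875, 326.3999938964844], [327.20001220703125, 285.6000061035156], [383.20001220703125, 313.6000061035156], [362.79998779296875, 354.3999938964844]]
filter top [226. 275.] 0.9 1763 [[192.8000030517578, 274.6000061035156], [233.89999389648438, 248.10000610351562], [254.6999969482422, 280.29998779296875], [213.6999969482422, 306.8999938964844]]
filter top [399. 290.] 0.79 1822 [[370.29998779296875, 278.20001220703125], [405.0, 263.79998779296875], [424.29998779296875, 310.20001220703125], [389.70001220703125, 324.6000061035156]]
filter top [248. 213.] 0.76 1536 [[220.0, 223.3000030517578], [243.5, 184.8000030517578], [273.29998779296875, 203.0], [249.6999969482422, 241.5]]
fan side [306. 214.] 0.81 9721 [[240.5, 175.89999389648438], [358.8999938964844, 156.1999969482422], [373.79998779296875, 245.6999969482422], [255.39999389648438, 265.3999938964844]]
fan top [336. 181.] 0.6 6303 [[291.0, 136.3000030517578], [360.5, 120.9000015258789], [382.3999938964844, 219.39999389648438], [312.79998779296875, 234.8000030517578]]
handle (array([0.3759, 0.2995, 0.1054]), [np.float64(0.08539161595283909), np.float64(0.08539161595283899)])
intake (array([0.6138, 0.0485, 0.0935]), [np.float64(0.002963898044333231), np.float64(0.002963898044333364)])
```

View pics/m1.png

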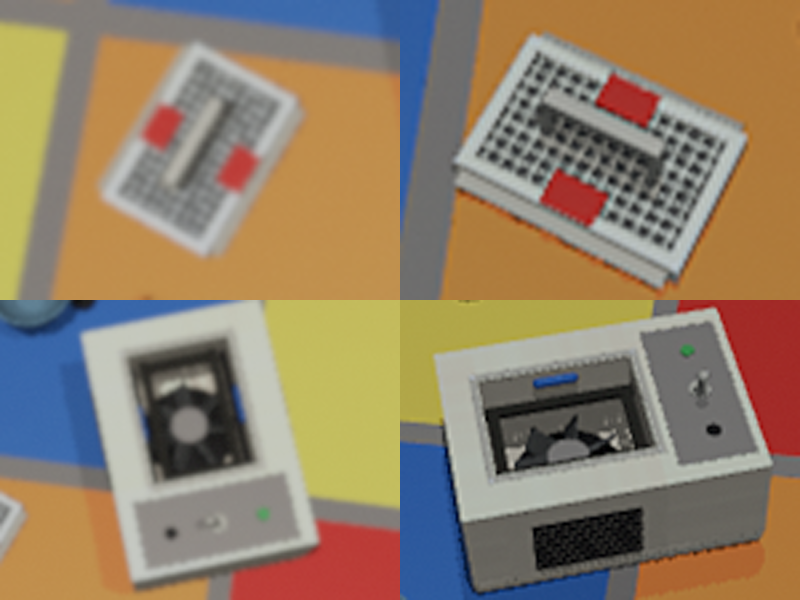

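The crop confirms the aluminium filter. Next I fit both poses from the corners I read off.

```bash
cat >> h.py <<'E'
from scipy.optimize import least_squares
def fit(obs,x0,fixz=None):
    # obs: list (snap, Nx3 model, Nx2 px); x=(x,y,yaw[,z])
    def f(p):
        c,s=np.cos(p[2]),np.sin(p[2]); R=np.array([[c,-s,0],[s,c,0],[0,0,1]])
        z=p[3] if fixz is None else fixz
        return np.concatenate([(proj(s_,np.array(M)@R.T+[p[0],p[1],z])-P).ravel() for s_,M,P in obs])
    r=least_squares(f,x0,loss='soft_l1'); return r.x,f(r.x)
E
python3 - <<'E'
from h import *
np.set_printoptions(precision=4,suppress=True)
S={n:snap(n) for n in('side','top')}
c=lambda P,o,k:np.array(P,float)*k+o - .5*(1-k)
FM=np.array([(63,42,14),(63,-42,14),(-63,-42,14),(-63,42,14),(33,0,44),(-33,0,44)])/1e3
ft=c([(197,43),(297,97),(207,247),(101,190),(218,97),(175,187)],(197,176),.25)
fs=c([(57,165),(138,35),(345,130),(272,275),(147,92),(260,150)],(295,281),.25)
for fz in(None,0.):
  x,r=fit([(S['top'],FM,ft),(S['side'],FM,fs)],[.38,.2,-.5]+([0] if fz is None else []),fz);print('filter',x,r.reshape(-1,2))
GT=np.array([(125,90,110),(-125,-90,110),(-125,90,110),(66,51.5,110),(66,-51.5,110),(-66,-51.5,110),(-66,51.5,110)])/1e3
gt=c([(82,35),(318,242),(133,280),(128,52),(232,32),(255,165),(147,182)],(263,124),.375)
GS=np.array([(125,-90,110),(125,90,110),(-125,90,110),(-125,-90,110),(66,-51.5,110),(66,51.5,110),(-66,51.5,110),(-66,-51.5,110)])/1e3
gs=c([(35,55),(60,220),(370,165),(318,10),(78,78),(97,178),(267,150),(238,55)],(230,156),.375)
for fz in(None,0.):
  x,r=fit([(S['top'],GT,gt),(S['side'],GS,gs)],[.6,.05,.2]+([0] if fz is None else []),fz);print('fan',x,r.reshape(-1,2))
for n,o in (('top',(GT,gt)),('side',(GS,gs))): 
  x,r=fit([(S[n],*o)],[.6,.05,.2],0.);print(n,x)
E
```

```text
filter [ 0.467   0.2758 -0.3748 -0.0051] [[ 0.0139 -0.4011]
 [ 0.714   0.3285]
 [-0.1444  2.207 ]
 [ 0.2985  1.6538]
 [ 0.2455  0.2606]
 [-1.6908 -1.2273]
 [-1.0621 -0.7495]
 [-2.0843 -0.2182]
 [ 0.2741  1.4757]
 [ 1.1344 -0.3099]
 [-0.8823  0.3436]
 [ 0.3513 -0.02  ]]
filter [ 0.4667  0.2769 -0.3781] [[-0.6144 -0.7885]
 [ 0.1468  0.0881]
 [-0.963   2.0709]
 [-0.5802  1.3631]
 [-0.4378 -0.0484]
 [-2.511  -1.4799]
 [-1.0851 -1.5171]
 [-1.9102 -1.0318]
 [ 0.6127  0.9078]
 [ 1.2753 -0.8007]
 [-0.7667 -0.4386]
 [ 0.5581 -0.6636]]
fan [ 0.598   0.0482  0.335  -0.0022] [[-1.0417 -6.8227]
 [-1.4691 -6.5693]
 [-1.643  -6.7256]
 [ 0.3762  4.9179]
 [-0.1886  4.9546]
 [ 2.2463  3.0585]
 [ 3.3801  4.5552]
 [-7.6132  0.4824]
 [-7.7396  1.3392]
 [-6.9424  1.0476]
 [-7.6789  0.1991]
 [ 4.1936 -0.101 ]
 [ 3.9022 -2.2932]
 [ 0.6032 -2.3582]
 [ 1.3319 -0.9099]]
fan [0.5979 0.0493 0.3332] [[-1.4486 -7.2009]
 [-1.8551 -6.6424]
 [-2.2082 -6.895 ]
 [-0.032   4.6052]
 [-0.5024  4.6946]
 [ 1.8564  2.9109]
 [ 2.8903  4.3532]
 [-7.733   0.117 ]
 [-8.0106  1.0975]
 [-6.8986  0.9333]
 [-7.5484 -0.0542]
 [ 4.1032 -0.4161]
 [ 3.734  -2.5358]
 [ 0.5932 -2.5354]
 [ 1.3802 -1.1642]]
top [0.6043 0.0485 0.3418]
side [0.5913 0.0499 0.3267]
```

```bash
cat > fan.py <<'E'
from h import *
np.set_printoptions(precision=4,suppress=True)
S={n:snap(n) for n in('side','top')}
c=lambda P,o,k:np.array(P,float)*k+o - .5*(1-k)
W=np.array([(66,51.5,110),(66,-51.5,110),(-66,-51.5,110),(-66,51.5,110)])/1e3
GT=np.vstack([np.array([(125,90,110),(-125,-90,110),(-125,90,110)])/1e3,W])
gt=c([(82,35),(318,242),(133,280),(128,52),(232,32),(255,165),(147,182)],(263,124),.375)
GS=np.vstack([np.array([(125,-90,110),(125,90,110),(-125,90,110),(-125,-90,110)])/1e3,W])
gs=c([(35,55),(60,220),(370,165),(318,10),(97,178),(78,78),(238,55),(267,150)],(230,156),.375)
def f(p,sets):
    a,b=np.cos(p[2]),np.sin(p[2]);R=np.array([[a,-b,0],[b,a,0],[0,0,1]]);o=[]
    for s,M,P in sets:
        M=M.copy();M[-4:,0]+=p[3]; o.append((proj(s,M@R.T+[p[0],p[1],0])-P).ravel())
    return np.concatenate(o)
for sets in ([(S['top'],GT,gt),(S['side'],GS,gs)],[(S['top'],GT,gt)],[(S['side'],GS,gs)]):
    r=least_squares(f,[.6,.05,.3,.03],args=(sets,),loss='soft_l1');x=r.x
    print(x,np.degrees(x[2]),'intake',x[:2]+x[3]*np.array([np.cos(x[2]),np.sin(x[2])]));
    if len(sets)==2: print(f(x,sets).reshape(-1,2))
for n in S:
  for k in('switch_tip','switch'):
    try: print(n,k,[(d['pixel'],d['score']) for d in look_for(k,n)])
    except Exception as e: print(e)
E
python3 fan.py
```

```text
[0.5812 0.0448 0.3291 0.0261] 18.856340086048718 intake [0.6059 0.0532]
[[-0.5245 -1.2056]
 [-0.9291  0.2206]
 [-1.5786 -0.2148]
 [-1.0176  1.4132]
 [-1.5144  1.6784]
 [ 0.5946 -0.2203]
 [ 1.6542  1.0367]
 [-0.0157 -0.8962]
 [ 0.1813 -0.0773]
 [ 0.9794  0.2003]
 [-0.1051 -0.7091]
 [-0.4577 -1.4961]
 [ 0.3293  0.4797]
 [-2.2055 -0.125 ]
 [-3.3811 -1.3374]]
[0.5805 0.0426 0.33   0.0301] 18.905768610672528 intake [0.609  0.0524]
[0.5814 0.0465 0.327  0.0229] 18.73604202926446 intake [0.603  0.0539]
side switch_tip []
side switch [([343.0, 320.7], 0.24)]
top switch_tip []
top switch []
```

Call:
arm_command(moves=[{"x":0.64,"y":-0.88},{"x":0.64,"y":-0.88},{"x":0.64,"y":-0.88},{"x":0.64,"y":-0.88},{"x":0.64,"y":-0.88},{"x":0.64,"y":-0.88},{"x":0.64,"y":-0.88},{"x":0.64,"y":-0.88},{"x":0.64,"y":-0.88},{"x":0.64,"y":-0.88},{"x":0.64,"y":-0.88},{"x":0.64,"y":-0.88},{"x":0.64,"y":-0.88},{"x":0.64,"y":-0.88}])

```text
validation failed for argument at $.mo...
```

Call:
arm_command(moves=[{"x":0.64,"y":-0.88},{"x":0.64,"y":-0.88},{"x":0.64,"y":-0.88},{"x":0.64,"y":-0.88},{"x":0.64,"y":-0.88},{"x":0.64,"y":-0.88},{"x":0.64,"y":-0.88},{"x":0.64,"y":-0.88},{"x":0.64,"y":-0.88},{"x":0.64,"y":-0.88},{"x":0.64,"y":-0.88},{"x":0.64,"y":-0.88},{"rz":1},{"rz":1},{"rz":1},{"rz":1},{"rz":1},{"rz":1},{"rz":1},{"rz":0.5}])

```text
validation failed for argument at $.mo...
```

```bash
cat >> h.py <<'E'
from scipy.spatial.transform import Rotation as Ro
def plan(p,psi):
    st=get_state(); R=Ro.from_rotvec(st['ee_rot']); T=Ro.from_euler('z',psi)*Ro.from_euler('x',np.pi)
    rv=(R.inv()*T).as_rotvec(); d=T.inv().apply(np.array(p)-st['tcp_pos'])
    print('t',round(st['t'],2),'tcp',st['tcp_pos'].round(4),'turn first',(np.degrees(rv)/6).round(3),'then shift',(d/.03).round(3),'F',st['contact_force'].round(2),'open',round(st['opening'],4),'J',st['joint_positions'].round(2))
E
python3 -c "
from h import *
plan([.467,.2765,.1],-.375)"
```

```text
t 1.9 tcp [ 0.2702 -0.6186  0.2186] turn first [-0.000e+00  1.000e-03  7.513e+00] then shift [ -4.823 -30.166   3.954] F [0.62 0.13 0.3 ] open 0.0931 J [-1.2   0.12  1.44 -0.    1.58 -0.04]
```

Call:
arm_command(moves=[{"rx":0,"ry":0,"rz":0,"x":0.64,"y":-0.88,"z":0,"hand":93},{"rx":0,"ry":0,"rz":0,"x":0.64,"y":-0.88,"z":0,"hand":93},{"rx":0,"ry":0,"rz":0,"x":0.64,"y":-0.88,"z":0,"hand":93},{"rx":0,"ry":0,"rz":0,"x":0.64,"y":-0.88,"z":0,"hand":93},{"rx":0,"ry":0,"rz":0,"x":0.64,"y":-0.88,"z":0,"hand":93},{"rx":0,"ry":0,"rz":0,"x":0.64,"y":-0.88,"z":0,"hand":93},{"rx":0,"ry":0,"rz":0,"x":0.64,"y":-0.88,"z":0,"hand":93},{"rx":0,"ry":0,"rz":0,"x":0.64,"y":-0.88,"z":0,"hand":93},{"rx":0,"ry":0,"rz":0,"x":0.64,"y":-0.88,"z":0,"hand":93},{"rx":0,"ry":0,"rz":0,"x":0.64,"y":-0.88,"z":0,"hand":93},{"rx":0,"ry":0,"rz":0,"x":0.64,"y":-0.88,"z":0,"hand":93},{"rx":0,"ry":0,"rz":0,"x":0.64,"y":-0.88,"z":0,"hand":93},{"rx":0,"ry":0,"rz":0,"x":0.64,"y":-0.88,"z":0,"hand":93},{"rx":0,"ry":0,"rz":0,"x":0.64,"y":-0.88,"z":0,"hand":93}])

```text
t: 3.07
tcp_pos: [0.3685, -0.1708, 0.2189]
ee_rot: [3.075, 0.642, 0.001]
contact_force: [0.2, -0.5, 0.2]
opening: 0.0931
finger_force: 0.0
```

Call:
arm_command(moves=[{"rx":0,"ry":0,"rz":0,"x":0.64,"y":-0.88,"z":0,"hand":93},{"rx":0,"ry":0,"rz":0,"x":0.64,"y":-0.88,"z":0,"hand":93},{"rx":0,"ry":0,"rz":0,"x":0.64,"y":-0.88,"z":0,"hand":93},{"rx":0,"ry":0,"rz":0,"x":0.64,"y":-0.88,"z":0,"hand":93},{"rx":0,"ry":0,"rz":0,"x":0.64,"y":-0.88,"z":0,"hand":93},{"rx":0,"ry":0,"rz":0,"x":0.64,"y":-0.88,"z":0,"hand":93},{"rx":0,"ry":0,"rz":0,"x":0.64,"y":-0.88,"z":0,"hand":93},{"rx":0,"ry":0,"rz":0,"x":0.64,"y":-0.88,"z":0,"hand":93},{"rx":0,"ry":0,"rz":0,"x":0.64,"y":-0.88,"z":0,"hand":93},{"rx":0,"ry":0,"rz":0,"x":0.64,"y":-0.88,"z":0,"hand":93},{"rx":0,"ry":0,"rz":0,"x":0.64,"y":-0.88,"z":0,"hand":93},{"rx":0,"ry":0,"rz":0,"x":0.64,"y":-0.88,"z":0,"hand":93},{"rx":0,"ry":0,"rz":1,"x":0,"y":0,"z":0,"hand":93},{"rx":0,"ry":0,"rz":1,"x":0,"y":0,"z":0,"hand":93},{"rx":0,"ry":0,"rz":1,"x":0,"y":0,"z":0,"hand":93},{"rx":0,"ry":0,"rz":1,"x":0,"y":0,"z":0,"hand":93},{"rx":0,"ry":0,"rz":1,"x":0,"y":0,"z":0,"hand":93},{"rx":0,"ry":0,"rz":1,"x":0,"y":0,"z":0,"hand":93},{"rx":0,"ry":0,"rz":1,"x":0,"y":0,"z":0,"hand":93},{"rx":0,"ry":0,"rz":0.5,"x":0,"y":0,"z":0,"hand":93}])

```text
t: 4.73
tcp_pos: [0.4529, 0.2103, 0.2188]
ee_rot: [-3.085, 0.593, -0.0]
contact_force: [-0.8, 0.5, 0.1]
opening: 0.0929
finger_force: 0.0
```

```bash
python3 -c "
from h import *
plan([.467,.2765,.06],-.375)"
```

```text
t 4.73 tcp [0.4529 0.2103 0.2188] turn first [-0.001 -0.002 -0.045] then shift [-0.371 -2.227  5.292] F [-0.82  0.45  0.12] open 0.0929 J [ 0.38 -0.27  1.81 -0.    1.61  2.33]
```

Call:
arm_command(moves=[{"rx":0,"ry":0,"rz":0,"x":-0.12,"y":-0.74,"z":0.5,"hand":60},{"rx":0,"ry":0,"rz":0,"x":-0.12,"y":-0.74,"z":0.8,"hand":60},{"rx":0,"ry":0,"rz":0,"x":-0.13,"y":-0.75,"z":1,"hand":60},{"rx":0,"ry":0,"rz":0,"x":0,"y":0,"z":1,"hand":60},{"rx":0,"ry":0,"rz":0,"x":0,"y":0,"z":1,"hand":60},{"rx":0,"ry":0,"rz":0,"x":0,"y":0,"z":1,"hand":60},{"rx":0,"ry":0,"rz":0,"x":0,"y":0,"z":0,"hand":60}])

```text
t: 5.32
tcp_pos: [0.4645, 0.2754, 0.0539]
ee_rot: [3.082, -0.582, -0.009]
contact_force: [-0.8, -0.6, -1.9]
opening: 0.0605
finger_force: 0.0
```

```bash
python3 -c "
from h import *
S=[snap('side','s2.png'),snap('top','t2.png')]
cv2.imwrite('pics/m2.png',np.hstack([cv2.resize(cv2.imread('pics/'+f)[v-60:v+60,u-50:u+50],(400,480),interpolation=2) for f,u,v in(('s2.png',345,310),('t2.png',247,210))]))
plan([.467,.2765,.021],-.375)"
```

```text
t 5.42 tcp [0.4668 0.2765 0.06  ] turn first [0.009 0.008 0.013] then shift [ 0.005 -0.003  1.299] F [0.26 0.36 0.89] open 0.0596 J [ 0.49 -0.08  1.91  0.    1.32  2.43]
```

View pics/m2.png

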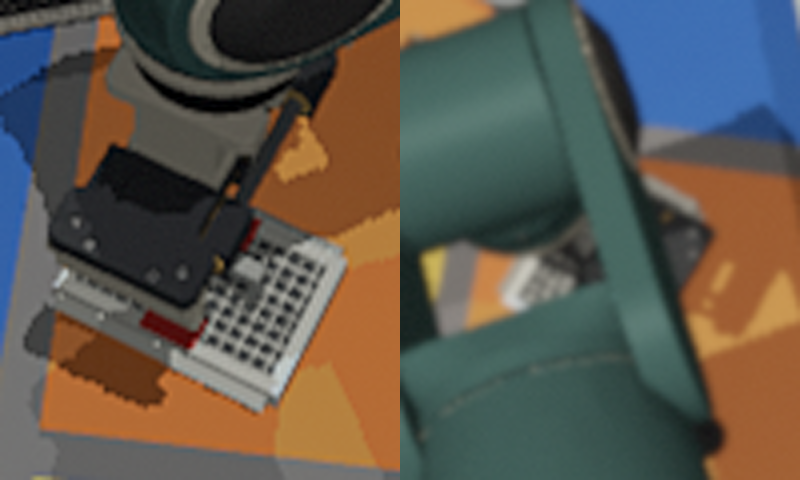

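The side crop shows the fingers straddling the bar, with the bar's end visible between them at about (250,275) and both red plates outside. Descending and gripping.

Call:
arm_command(moves=[{"rx":0,"ry":0,"rz":0,"x":0,"y":0,"z":0.5,"hand":60},{"rx":0,"ry":0,"rz":0,"x":0,"y":0,"z":0.5,"hand":60},{"rx":0,"ry":0,"rz":0,"x":0,"y":0,"z":0.28,"hand":60},{"rx":0,"ry":0,"rz":0,"x":0,"y":0,"z":0,"hand":0},{"rx":0,"ry":0,"rz":0,"x":0,"y":0,"z":0,"hand":0},{"rx":0,"ry":0,"rz":0,"x":0,"y":0,"z":0,"hand":0},{"rx":0,"ry":0,"rz":0,"x":0,"y":0,"z":0,"hand":0},{"rx":0,"ry":0,"rz":0,"x":0,"y":0,"z":0,"hand":0},{"rx":0,"ry":0,"rz":0,"x":0,"y":0,"z":0,"hand":0},{"rx":0,"ry":0,"rz":0,"x":0,"y":0,"z":0,"hand":0}])

```text
t: 6.25
tcp_pos: [0.4671, 0.2766, 0.0215]
ee_rot: [-3.087, 0.583, -0.0]
contact_force: [-0.3, 0.2, 0.3]
opening: 0.0183
finger_force: 0.0
```

```bash
python3 -c "
from h import *
plan([.467,.2765,.19],-.375)"
```

```text
t 6.25 tcp [0.4671 0.2766 0.0215] turn first [-0.003 -0.002  0.013] then shift [-0.000e+00  5.000e-03 -5.616e+00] F [-0.33  0.16  0.33] open 0.0183 J [ 0.49 -0.05  1.94  0.    1.25  2.43]
```

Call:
arm_command(moves=[{"rx":0,"ry":0,"rz":0,"x":0,"y":0,"z":0,"hand":0},{"rx":0,"ry":0,"rz":0,"x":0,"y":0,"z":0,"hand":0},{"rx":0,"ry":0,"rz":0,"x":0,"y":0,"z":0,"hand":0},{"rx":0,"ry":0,"rz":0,"x":0,"y":0,"z":0,"hand":0},{"rx":0,"ry":0,"rz":0,"x":0,"y":0,"z":-0.3,"hand":0},{"rx":0,"ry":0,"rz":0,"x":0,"y":0,"z":-0.6,"hand":0},{"rx":0,"ry":0,"rz":0,"x":0,"y":0,"z":-0.8,"hand":0},{"rx":0,"ry":0,"rz":0,"x":0,"y":0,"z":-0.8,"hand":0},{"rx":0,"ry":0,"rz":0,"x":0,"y":0,"z":-0.8,"hand":0},{"rx":0,"ry":0,"rz":0,"x":0,"y":0,"z":-0.8,"hand":0},{"rx":0,"ry":0,"rz":0,"x":0,"y":0,"z":-0.8,"hand":0},{"rx":0,"ry":0,"rz":0,"x":0,"y":0,"z":-0.5,"hand":0},{"rx":0,"ry":0,"rz":0,"x":0,"y":0,"z":-0.2,"hand":0},{"rx":0,"ry":0,"rz":0,"x":0,"y":0,"z":0,"hand":0}])

```text
t: 7.42
tcp_pos: [0.4673, 0.2768, 0.1907]
ee_rot: [-3.086, 0.583, -0.002]
contact_force: [-0.7, -0.6, -3.3]
opening: 0.0096
finger_force: 30.0
```

```bash
python3 -c "
from h import *
plan([.53,.19,.19],.329)"
```

```text
t 7.42 tcp [0.4673 0.2768 0.1907] turn first [-0.01  -0.017 -6.709] then shift [1.044 3.413 0.023] F [-0.69 -0.63 -3.32] open 0.0096 J [ 0.49 -0.17  1.76  0.    1.54  2.43]
```

Call:
arm_command(moves=[{"rx":0,"ry":0,"rz":-0.5,"x":0,"y":0,"z":0,"hand":0},{"rx":0,"ry":0,"rz":-0.9,"x":0,"y":0,"z":0,"hand":0},{"rx":0,"ry":0,"rz":-0.9,"x":0,"y":0,"z":0,"hand":0},{"rx":0,"ry":0,"rz":-0.9,"x":0,"y":0,"z":0,"hand":0},{"rx":0,"ry":0,"rz":-0.9,"x":0,"y":0,"z":0,"hand":0},{"rx":0,"ry":0,"rz":-0.9,"x":0,"y":0,"z":0,"hand":0},{"rx":0,"ry":0,"rz":-0.9,"x":0,"y":0,"z":0,"hand":0},{"rx":0,"ry":0,"rz":-0.81,"x":0,"y":0.3,"z":0,"hand":0},{"rx":0,"ry":0,"rz":0,"x":0.2,"y":0.6,"z":0,"hand":0},{"rx":0,"ry":0,"rz":0,"x":0.26,"y":0.9,"z":0,"hand":0},{"rx":0,"ry":0,"rz":0,"x":0.26,"y":0.9,"z":0,"hand":0},{"rx":0,"ry":0,"rz":0,"x":0.26,"y":0.9,"z":0,"hand":0},{"rx":0,"ry":0,"rz":0,"x":0.26,"y":0.9,"z":0,"hand":0},{"rx":0,"ry":0,"rz":0,"x":0.26,"y":0.9,"z":0,"hand":0},{"rx":0,"ry":0,"rz":0,"x":0.26,"y":0.9,"z":0,"hand":0},{"rx":0,"ry":0,"rz":0,"x":0.26,"y":0.9,"z":0,"hand":0},{"rx":0,"ry":0,"rz":0,"x":0,"y":0.9,"z":0,"hand":0},{"rx":0,"ry":0,"rz":0,"x":0,"y":0.5,"z":0,"hand":0},{"rx":0,"ry":0,"rz":0,"x":0,"y":0,"z":0,"hand":0},{"rx":0,"ry":0,"rz":0,"x":0,"y":0,"z":0,"hand":0}])

```text
t: 9.08
tcp_pos: [0.6066, 0.0514, 0.188]
ee_rot: [-3.099, -0.512, 0.003]
contact_force: [0.4, 0.4, -3.1]
opening: 0.0099
finger_force: 30.0
```

```bash
python3 -c "
from h import *
S=[snap('side','s3.png'),snap('top','t3.png')]
cv2.imwrite('pics/m3.png',np.hstack([cv2.resize(cv2.imread('pics/'+f)[v-65:v+65,u-b:u+b],(w,520),interpolation=2) for f,u,v,b,w in(('s3.png',310,200,65,520),('t3.png',330,180,35,280))]))
plan([.608,.0525,.155],.329)"
```

```text
t 9.18 tcp [0.6065 0.0525 0.1886] turn first [-0.005  0.008  0.004] then shift [0.048 0.016 1.121] F [ 0.4   0.08 -2.54] open 0.0097 J [ 0.04 -0.02  1.63  0.    1.53  1.29]
```

View pics/m3.png

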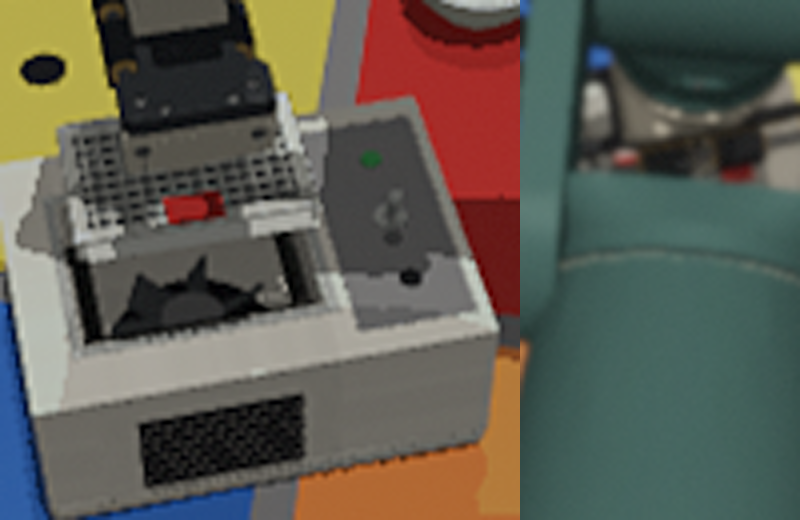

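```bash
cat > ov.py <<'E'
from h import *
S={n:snap(n) for n in('side','top')}
def rect(a,b,z,x,y,psi,d=0):
    P=np.array([(a+d,b,z),(a+d,-b,z),(-a+d,-b,z),(-a+d,b,z)]); return Ro.from_euler('z',psi).apply(P)+[x,y,0]
def tile(f,n,u,v,w,h,k,polys):
    im=cv2.resize(cv2.imread('pics/'+f)[v:v+h,u:u+w],(w*k,h*k),interpolation=2)
    for P,col in polys:
        q=((proj(S[n],P)-[u,v]+.5)*k-.5); cv2.polylines(im,[np.round(q*16).astype(np.int32)],True,col,1,cv2.LINE_AA,4)
    return im
F=(.581,.0445,.329)
wl=[(rect(.066,.0515,.11,*F,d),c) for d,c in((.027,(0,0,255)),(.032,(255,0,255)))]+[(rect(.125,.09,.11,*F),(0,200,0))]
t=np.array([.6065,.0525]);zu=.1886-.0215
fl=[(rect(.063,.042,zu+.014,*t,.329),(0,0,255)),(rect(.063,.05,zu+.007,*t,.329),(255,0,0))]
A=tile('side1.png','side',232,155,100,80,5,[w for w in wl])
B=tile('top1.png','top',300,125,60,80,5,wl)
C=tile('s3.png','side',252,150,100,40,5,fl)
cv2.imwrite('pics/ov.png',np.vstack([np.hstack([A,B]),np.hstack([C,np.zeros((200,300,3),np.uint8)])]))
E
python3 ov.py
```

```text
(no output)
```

View pics/ov.png

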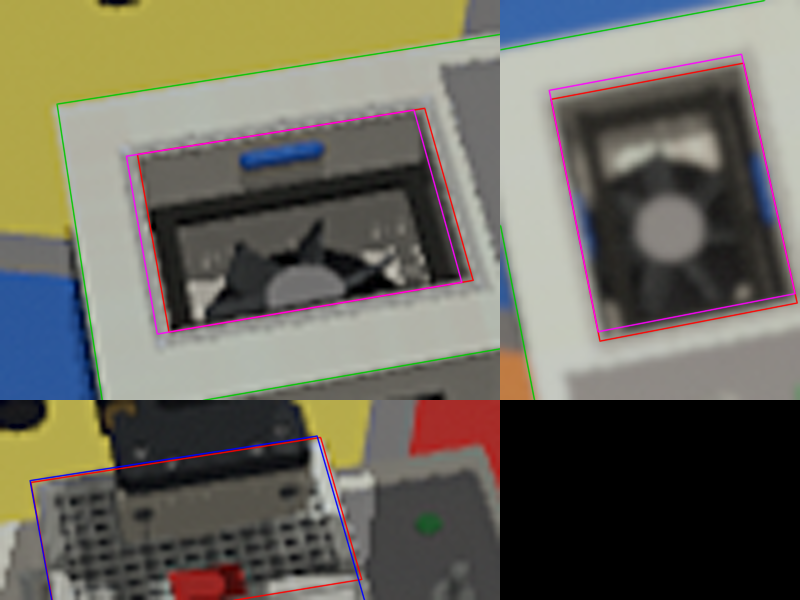

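The overlay fits: the well centre is about 27.5 mm along fan x, at world (0.607, 0.0534), and the held filter matches its predicted outline. Descending with force checks.

Call:
arm_command(moves=[{"rx":0,"ry":0,"rz":0,"x":0.025,"y":-0.01,"z":0.4,"hand":0},{"rx":0,"ry":0,"rz":0,"x":0,"y":0,"z":0.5,"hand":0},{"rx":0,"ry":0,"rz":0,"x":0,"y":0,"z":0.5,"hand":0},{"rx":0,"ry":0,"rz":0,"x":0,"y":0,"z":0.2,"hand":0},{"rx":0,"ry":0,"rz":0,"x":0,"y":0,"z":0.1,"hand":0},{"rx":0,"ry":0,"rz":0,"x":0,"y":0,"z":0,"hand":0},{"rx":0,"ry":0,"rz":0,"x":0,"y":0,"z":0,"hand":0}])

```text
t: 9.87
tcp_pos: [0.6077, 0.0523, 0.1384]
ee_rot: [3.099, 0.514, 0.0]
contact_force: [0.2, -0.7, -2.8]
opening: 0.0095
finger_force: 30.0
```

```bash
python3 -c "
from h import *
plan([.607,.0534,.128],.329)"
```

```text
t 9.87 tcp [0.6077 0.0523 0.1384] turn first [ 0.    -0.002 -0.   ] then shift [-0.01  -0.043  0.348] F [ 0.24 -0.7  -2.77] open 0.0095 J [0.04 0.01 1.69 0.   1.45 1.29]
```

Call:
arm_command(moves=[{"rx":0,"ry":0,"rz":0,"x":-0.01,"y":-0.03,"z":0,"hand":0},{"rx":0,"ry":0,"rz":0,"x":0,"y":0,"z":0.1,"hand":0},{"rx":0,"ry":0,"rz":0,"x":0,"y":0,"z":0.1,"hand":0},{"rx":0,"ry":0,"rz":0,"x":0,"y":0,"z":0.1,"hand":0},{"rx":0,"ry":0,"rz":0,"x":0,"y":0,"z":0.1,"hand":0},{"rx":0,"ry":0,"rz":0,"x":0,"y":0,"z":0,"hand":0},{"rx":0,"ry":0,"rz":0,"x":0,"y":0,"z":0,"hand":0}])

```text
t: 10.45
tcp_pos: [0.6069, 0.053, 0.126]
ee_rot: [-3.099, -0.514, 0.001]
contact_force: [0.1, -0.2, -2.5]
opening: 0.0096
finger_force: 30.0
```

```bash
python3 -c "
from h import *
plan([.607,.0534,.12],.329);print(get_state()['wrist_torque'])"
```

```text
t 10.45 tcp [0.6069 0.053  0.126 ] turn first [-0.001  0.004 -0.   ] then shift [ 0.007 -0.011  0.199] F [ 0.12 -0.18 -2.54] open 0.0096 J [0.05 0.01 1.7  0.   1.43 1.29]
[-0.02092543  0.03281398 -0.00473828]
```

Call:
arm_command(moves=[{"rx":0,"ry":0,"rz":0,"x":0,"y":0,"z":0.06,"hand":0},{"rx":0,"ry":0,"rz":0,"x":0,"y":0,"z":0.06,"hand":0},{"rx":0,"ry":0,"rz":0,"x":0,"y":0,"z":0.06,"hand":0},{"rx":0,"ry":0,"rz":0,"x":0,"y":0,"z":0.04,"hand":0},{"rx":0,"ry":0,"rz":0,"x":0,"y":0,"z":0,"hand":0},{"rx":0,"ry":0,"rz":0,"x":0,"y":0,"z":0,"hand":0}])

```text
t: 10.95
tcp_pos: [0.607, 0.0531, 0.1196]
ee_rot: [-3.099, -0.515, 0.0]
contact_force: [-0.0, 0.0, -3.2]
opening: 0.01
finger_force: 30.0
```

Call:
arm_command(moves=[{"rx":0,"ry":0,"rz":0,"x":0,"y":0,"z":0.03,"hand":0},{"rx":0,"ry":0,"rz":0,"x":0,"y":0,"z":0.03,"hand":0},{"rx":0,"ry":0,"rz":0,"x":0,"y":0,"z":0.03,"hand":0},{"rx":0,"ry":0,"rz":0,"x":0,"y":0,"z":0,"hand":0},{"rx":0,"ry":0,"rz":0,"x":0,"y":0,"z":0,"hand":0}])

```text
t: 11.37
tcp_pos: [0.607, 0.0531, 0.1169]
ee_rot: [-3.099, -0.515, 0.0]
contact_force: [0.9, -0.4, -3.0]
opening: 0.0099
finger_force: 30.0
```

Call:
arm_command(moves=[{"rx":0,"ry":0,"rz":0,"x":0,"y":0,"z":0.03,"hand":0},{"rx":0,"ry":0,"rz":0,"x":0,"y":0,"z":0,"hand":0},{"rx":0,"ry":0,"rz":0,"x":0,"y":0,"z":0,"hand":0}])

```text
t: 11.62
tcp_pos: [0.6071, 0.053, 0.1161]
ee_rot: [3.099, 0.515, 0.0]
contact_force: [0.4, 0.4, -2.3]
opening: 0.0097
finger_force: 30.0
```

Call:
arm_command(moves=[{"rx":0,"ry":0,"rz":0,"x":0,"y":0,"z":0.03,"hand":0},{"rx":0,"ry":0,"rz":0,"x":0,"y":0,"z":0,"hand":0},{"rx":0,"ry":0,"rz":0,"x":0,"y":0,"z":0,"hand":0}])

```text
t: 11.87
tcp_pos: [0.6072, 0.0529, 0.1155]
ee_rot: [3.099, 0.514, 0.001]
contact_force: [1.5, -2.9, 1.7]
opening: 0.0097
finger_force: 30.0
```

Call:
arm_command(moves=[{"rx":0,"ry":0,"rz":0,"x":0,"y":0,"z":0.03,"hand":0},{"rx":0,"ry":0,"rz":0,"x":0,"y":0,"z":0,"hand":0},{"rx":0,"ry":0,"rz":0,"x":0,"y":0,"z":0,"hand":0}])

```text
t: 12.12
tcp_pos: [0.6073, 0.0531, 0.1151]
ee_rot: [3.099, 0.515, 0.002]
contact_force: [-1.2, -1.8, 6.3]
opening: 0.0097
finger_force: 30.0
```

Call:
arm_command(moves=[{"rx":0,"ry":0,"rz":0,"x":0,"y":0,"z":0.03,"hand":0},{"rx":0,"ry":0,"rz":0,"x":0,"y":0,"z":0,"hand":0},{"rx":0,"ry":0,"rz":0,"x":0,"y":0,"z":0,"hand":0}])

```text
t: 12.37
tcp_pos: [0.6073, 0.0531, 0.1144]
ee_rot: [3.099, 0.515, 0.002]
contact_force: [-2.0, -0.4, 8.7]
opening: 0.0094
finger_force: 30.0
```

Call:
arm_command(moves=[{"rx":0,"ry":0,"rz":0,"x":0,"y":0,"z":0.03,"hand":0},{"rx":0,"ry":0,"rz":0,"x":0,"y":0,"z":0,"hand":0},{"rx":0,"ry":0,"rz":0,"x":0,"y":0,"z":0,"hand":0}])

```text
t: 12.62
tcp_pos: [0.6074, 0.0531, 0.1138]
ee_rot: [3.099, 0.515, 0.002]
contact_force: [-2.0, -1.9, 10.6]
opening: 0.0097
finger_force: 30.0
```

Call:
arm_command(moves=[{"rx":0,"ry":0,"rz":0,"x":0,"y":0,"z":0.03,"hand":0},{"rx":0,"ry":0,"rz":0,"x":0,"y":0,"z":0,"hand":0},{"rx":0,"ry":0,"rz":0,"x":0,"y":0,"z":0,"hand":0}])

```text
t: 12.87
tcp_pos: [0.6074, 0.0532, 0.1128]
ee_rot: [-3.099, -0.515, -0.002]
contact_force: [-1.3, -1.3, 9.4]
opening: 0.0093
finger_force: 30.0
```

```bash
python3 -c "
from h import *
plan([.607,.0534,.12],.329);print(get_state()['wrist_torque'])"
```

```text
t 12.87 tcp [0.6074 0.0532 0.1128] turn first [ 0.002 -0.014  0.001] then shift [-0.01  -0.011 -0.241] F [-1.29 -1.3   9.4 ] open 0.0093 J [0.05 0.02 1.71 0.   1.4  1.29]
[-0.17723968  0.44289618  0.01923407]
```

Call:
arm_command(moves=[{"rx":0,"ry":0,"rz":0,"x":0,"y":0,"z":0.03,"hand":0},{"rx":0,"ry":0,"rz":0,"x":0,"y":0,"z":0,"hand":0},{"rx":0,"ry":0,"rz":0,"x":0,"y":0,"z":0,"hand":0}])

```text
t: 13.12
tcp_pos: [0.6075, 0.053, 0.1116]
ee_rot: [3.099, 0.514, 0.002]
contact_force: [1.9, -3.0, 5.2]
opening: 0.01
finger_force: 30.0
```

Call:
arm_command(moves=[{"rx":0,"ry":0,"rz":0,"x":0,"y":0,"z":0.03,"hand":0},{"rx":0,"ry":0,"rz":0,"x":0,"y":0,"z":0,"hand":0},{"rx":0,"ry":0,"rz":0,"x":0,"y":0,"z":0,"hand":0}])

```text
t: 13.37
tcp_pos: [0.6076, 0.0527, 0.1107]
ee_rot: [3.098, 0.514, 0.003]
contact_force: [2.3, -5.4, 6.5]
opening: 0.0099
finger_force: 30.0
```

Call:
arm_command(moves=[{"rx":0,"ry":0,"rz":0,"x":0,"y":0,"z":0.02,"hand":0},{"rx":0,"ry":0,"rz":0,"x":0,"y":0,"z":0,"hand":0},{"rx":0,"ry":0,"rz":0,"x":0,"y":0,"z":0,"hand":0}])

```text
t: 13.62
tcp_pos: [0.6075, 0.0526, 0.1103]
ee_rot: [3.098, 0.514, 0.002]
contact_force: [0.2, -6.0, 7.9]
opening: 0.0097
finger_force: 30.0
```

```bash
python3 -c "
from h import *
plan([.607,.0534,.12],.329);print(get_state()['wrist_torque'])"
```

```text
t 13.62 tcp [0.6075 0.0526 0.1103] turn first [ 0.011 -0.013 -0.002] then shift [-0.009 -0.03  -0.325] F [ 0.24 -5.99  7.93] open 0.0097 J [ 0.04  0.02  1.72 -0.    1.4   1.29]
[-0.71202754  0.13112538  0.06402266]
```

Call:
arm_command(moves=[{"rx":0,"ry":0,"rz":0,"x":0,"y":0,"z":0.02,"hand":0},{"rx":0,"ry":0,"rz":0,"x":0,"y":0,"z":0,"hand":0},{"rx":0,"ry":0,"rz":0,"x":0,"y":0,"z":0,"hand":0}])

```text
t: 13.87
tcp_pos: [0.6072, 0.0532, 0.1091]
ee_rot: [-3.099, -0.514, -0.001]
contact_force: [-0.5, -0.1, 2.0]
opening: 0.0098
finger_force: 30.0
```

Call:
arm_command(moves=[{"rx":0,"ry":0,"rz":0,"x":0,"y":0,"z":0.02,"hand":0},{"rx":0,"ry":0,"rz":0,"x":0,"y":0,"z":0,"hand":0},{"rx":0,"ry":0,"rz":0,"x":0,"y":0,"z":0,"hand":0}])

```text
t: 14.12
tcp_pos: [0.607, 0.0536, 0.1079]
ee_rot: [-3.098, -0.515, -0.0]
contact_force: [0.3, 5.2, 2.7]
opening: 0.0093
finger_force: 30.0
```

```bash
python3 -c "
from h import *
plan([.607,.0534,.12],.329);print(get_state()['wrist_torque'])"
```

```text
t 14.12 tcp [0.607  0.0536 0.1079] turn first [-0.007 -0.003  0.004] then shift [-0.002  0.006 -0.402] F [0.27 5.24 2.65] open 0.0093 J [0.05 0.03 1.72 0.   1.4  1.29]
[0.80085976 0.04858135 0.00172747]
```

Call:
arm_command(moves=[{"rx":0,"ry":0,"rz":0,"x":0,"y":0,"z":0.015,"hand":0},{"rx":0,"ry":0,"rz":0,"x":0,"y":0,"z":0,"hand":0},{"rx":0,"ry":0,"rz":0,"x":0,"y":0,"z":0,"hand":0}])

```text
t: 14.37
tcp_pos: [0.607, 0.0536, 0.1077]
ee_rot: [-3.098, -0.515, -0.0]
contact_force: [-2.3, 5.9, 4.4]
opening: 0.0092
finger_force: 30.0
```

```bash
python3 -c "
from h import *
plan([.607,.0534,.12],.329);print(get_state()['wrist_torque'])"
```

```text
t 14.37 tcp [0.607  0.0536 0.1077] turn first [-0.007 -0.003  0.004] then shift [-0.002  0.006 -0.41 ] F [-2.29  5.92  4.41] open 0.0092 J [0.05 0.03 1.72 0.   1.4  1.29]
[ 0.78082434  0.18241351 -0.00173693]
```

Call:
arm_command(moves=[{"rx":0,"ry":0,"rz":0,"x":0,"y":0,"z":0,"hand":30},{"rx":0,"ry":0,"rz":0,"x":0,"y":0,"z":0,"hand":30},{"rx":0,"ry":0,"rz":0,"x":0,"y":0,"z":0,"hand":30},{"rx":0,"ry":0,"rz":0,"x":0,"y":0,"z":0,"hand":30},{"rx":0,"ry":0,"rz":0,"x":0,"y":0,"z":0,"hand":30}])

```text
t: 14.78
tcp_pos: [0.607, 0.053, 0.1073]
ee_rot: [3.099, 0.514, -0.0]
contact_force: [-0.3, -0.2, -0.3]
opening: 0.0297
finger_force: 0.0
```

Call:
arm_command(moves=[{"rx":0,"ry":0,"rz":0,"x":0,"y":0,"z":-0.3,"hand":30},{"rx":0,"ry":0,"rz":0,"x":0,"y":0,"z":-0.6,"hand":30},{"rx":0,"ry":0,"rz":0,"x":0,"y":0,"z":-0.9,"hand":30},{"rx":0,"ry":0,"rz":0,"x":0,"y":0,"z":-1,"hand":30},{"rx":0,"ry":0,"rz":0,"x":0,"y":0,"z":-1,"hand":30},{"rx":0,"ry":0,"rz":0,"x":0,"y":0,"z":-1,"hand":30},{"rx":0,"ry":0,"rz":0,"x":0,"y":0,"z":-1,"hand":30},{"rx":0,"ry":0,"rz":0,"x":0,"y":0,"z":0,"hand":30}])

```text
t: 15.45
tcp_pos: [0.608, 0.0531, 0.289]
ee_rot: [3.098, 0.514, 0.013]
contact_force: [-0.1, 0.1, 1.6]
opening: 0.0302
finger_force: 0.0
```

```bash
cat > ov2.py <<'E'
from ov import tile,rect,S,F
from h import *
import sys
f=sys.argv[1]; snap('side',f)
w=np.array([.581,.0445])+.0275*np.array([np.cos(.329),np.sin(.329)])
P=[(rect(.063,.042,.088+.014,*w,.329),(0,0,255)),(rect(.033,.005,.088+.044,*w,.329),(255,0,255))]
cv2.imwrite('pics/o_'+f,np.hstack([tile(f,'side',235,155,70*2-10,85,6,[])[:, :],][0:1]) if len(sys.argv)>2 else np.vstack([tile(f,'side',245,165,90,60,5,[]),tile(f,'side',245,165,90,60,5,P)]))
E
python3 ov2.py s5.png; python3 -c "
from h import *
plan([.607,.0534,.12],.329)"
```

```text
t 15.6 tcp [0.6069 0.053  0.2816] turn first [ 0.001 -0.002  0.   ] then shift [ 0.006 -0.011  5.387] F [ 0.47  0.65 -0.68] open 0.03 J [ 0.05 -0.04  1.5  -0.    1.68  1.29]
```

View pics/o_s5.png

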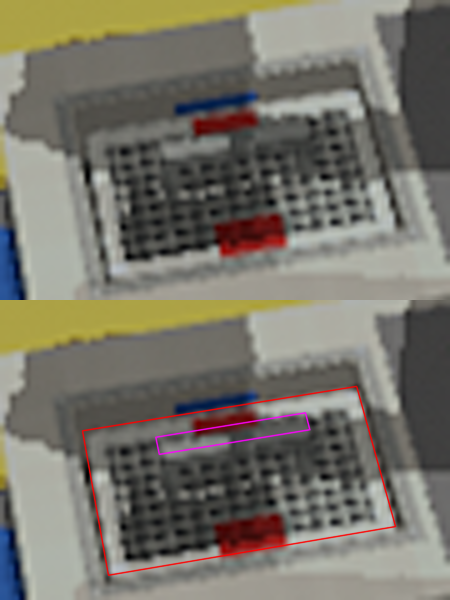

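The picture shows the filter down in the well, and the −y edge near (225,110) is not standing proud. I'll confirm by touching each thumb plate lightly with the shut fingers and comparing heights.

Call:
arm_command(moves=[{"rx":0,"ry":0,"rz":0,"x":0,"y":-0.45,"z":0.4,"hand":0},{"rx":0,"ry":0,"rz":0,"x":0,"y":-0.45,"z":0.8,"hand":0},{"rx":0,"ry":0,"rz":0,"x":0,"y":0,"z":0.8,"hand":0},{"rx":0,"ry":0,"rz":0,"x":0,"y":0,"z":0.8,"hand":0},{"rx":0,"ry":0,"rz":0,"x":0,"y":0,"z":0.8,"hand":0},{"rx":0,"ry":0,"rz":0,"x":0,"y":0,"z":0.8,"hand":0},{"rx":0,"ry":0,"rz":0,"x":0,"y":0,"z":0.4,"hand":0},{"rx":0,"ry":0,"rz":0,"x":0,"y":0,"z":0.3,"hand":0},{"rx":0,"ry":0,"rz":0,"x":0,"y":0,"z":0.2,"hand":0},{"rx":0,"ry":0,"rz":0,"x":0,"y":0,"z":0.2,"hand":0},{"rx":0,"ry":0,"rz":0,"x":0,"y":0,"z":0.1,"hand":0},{"rx":0,"ry":0,"rz":0,"x":0,"y":0,"z":0.1,"hand":0},{"rx":0,"ry":0,"rz":0,"x":0,"y":0,"z":0.1,"hand":0},{"rx":0,"ry":0,"rz":0,"x":0,"y":0,"z":0,"hand":0},{"rx":0,"ry":0,"rz":0,"x":0,"y":0,"z":0,"hand":0}])

```text
t: 16.85
tcp_pos: [0.5984, 0.0786, 0.1078]
ee_rot: [3.099, 0.514, 0.0]
contact_force: [0.2, -0.3, 0.3]
opening: 0.0
finger_force: 0.0
```

Call:
arm_command(moves=[{"rx":0,"ry":0,"rz":0,"x":0,"y":0,"z":0.03,"hand":0},{"rx":0,"ry":0,"rz":0,"x":0,"y":0,"z":0.03,"hand":0},{"rx":0,"ry":0,"rz":0,"x":0,"y":0,"z":0,"hand":0}])

```text
t: 17.1
tcp_pos: [0.5983, 0.0786, 0.1057]
ee_rot: [-3.099, -0.515, -0.0]
contact_force: [-0.5, -0.2, 0.9]
opening: 0.0002
finger_force: 0.0
```

Call:
arm_command(moves=[{"rx":0,"ry":0,"rz":0,"x":0,"y":0,"z":0.03,"hand":0},{"rx":0,"ry":0,"rz":0,"x":0,"y":0,"z":0.03,"hand":0},{"rx":0,"ry":0,"rz":0,"x":0,"y":0,"z":0,"hand":0}])

```text
t: 17.35
tcp_pos: [0.5982, 0.0786, 0.1037]
ee_rot: [-3.099, -0.515, 0.0]
contact_force: [-0.3, -0.4, 0.3]
opening: 0.0004
finger_force: 0.0
```

The +y plate is below 0.1037, so that side is home. Now the −y side.

Call:
arm_command(moves=[{"rx":0,"ry":0,"rz":0,"x":0,"y":0,"z":-0.8,"hand":0},{"rx":0,"ry":0,"rz":0,"x":0,"y":0,"z":-0.7,"hand":0},{"rx":0,"ry":0,"rz":0,"x":0,"y":0,"z":0,"hand":0},{"rx":0,"ry":0,"rz":0,"x":0,"y":0.9,"z":0,"hand":0},{"rx":0,"ry":0,"rz":0,"x":0,"y":0.9,"z":0,"hand":0},{"rx":0,"ry":0,"rz":0,"x":0,"y":0,"z":0,"hand":0},{"rx":0,"ry":0,"rz":0,"x":0,"y":0,"z":0.6,"hand":0},{"rx":0,"ry":0,"rz":0,"x":0,"y":0,"z":0.4,"hand":0},{"rx":0,"ry":0,"rz":0,"x":0,"y":0,"z":0.2,"hand":0},{"rx":0,"ry":0,"rz":0,"x":0,"y":0,"z":0.1,"hand":0},{"rx":0,"ry":0,"rz":0,"x":0,"y":0,"z":0,"hand":0},{"rx":0,"ry":0,"rz":0,"x":0,"y":0,"z":0,"hand":0}])

```text
t: 18.35
tcp_pos: [0.6158, 0.0278, 0.1102]
ee_rot: [3.099, 0.515, 0.0]
contact_force: [1.0, 0.1, 0.5]
opening: 0.0004
finger_force: 0.0
```

Call:
arm_command(moves=[{"rx":0,"ry":0,"rz":0,"x":0,"y":0,"z":0.03,"hand":0},{"rx":0,"ry":0,"rz":0,"x":0,"y":0,"z":0.03,"hand":0},{"rx":0,"ry":0,"rz":0,"x":0,"y":0,"z":0,"hand":0}])

```text
t: 18.6
tcp_pos: [0.6158, 0.0276, 0.1084]
ee_rot: [3.099, 0.515, 0.001]
contact_force: [-0.7, 0.4, -0.2]
opening: 0.0006
finger_force: 0.0
```

Call:
arm_command(moves=[{"rx":0,"ry":0,"rz":0,"x":0,"y":0,"z":0.03,"hand":0},{"rx":0,"ry":0,"rz":0,"x":0,"y":0,"z":0.03,"hand":0},{"rx":0,"ry":0,"rz":0,"x":0,"y":0,"z":0,"hand":0}])

```text
t: 18.85
tcp_pos: [0.6157, 0.0275, 0.1062]
ee_rot: [-3.099, -0.515, 0.0]
contact_force: [0.1, 0.1, 0.1]
opening: 0.0002
finger_force: 0.0
```

Call:
arm_command(moves=[{"rx":0,"ry":0,"rz":0,"x":0,"y":0,"z":0.03,"hand":0},{"rx":0,"ry":0,"rz":0,"x":0,"y":0,"z":0.03,"hand":0},{"rx":0,"ry":0,"rz":0,"x":0,"y":0,"z":0,"hand":0},{"rx":0,"ry":0,"rz":0,"x":0,"y":0,"z":0,"hand":0}])

```text
t: 19.18
tcp_pos: [0.6157, 0.0275, 0.1044]
ee_rot: [-3.099, -0.515, 0.0]
contact_force: [0.3, 0.4, -0.4]
opening: 0.0006
finger_force: 0.0
```

Call:
arm_command(moves=[{"rx":0,"ry":0,"rz":0,"x":0,"y":0,"z":0.03,"hand":0},{"rx":0,"ry":0,"rz":0,"x":0,"y":0,"z":0,"hand":0},{"rx":0,"ry":0,"rz":0,"x":0,"y":0,"z":0,"hand":0}])

```text
t: 19.43
tcp_pos: [0.6157, 0.0275, 0.1036]
ee_rot: [-3.099, -0.515, 0.0]
contact_force: [-1.0, 0.0, 0.6]
opening: 0.0002
finger_force: 0.0
```

Both plates lie below 0.1037, so the filter is home on both sides. Now the switch: I'll approach on its +y side with shut fingers.

Call:
arm_command(moves=[{"rx":0,"ry":0,"rz":0,"x":0,"y":0,"z":-0.6,"hand":0},{"rx":0,"ry":0,"rz":0,"x":0,"y":0,"z":-1,"hand":0},{"rx":0,"ry":0,"rz":0,"x":0,"y":0,"z":-1,"hand":0},{"rx":0,"ry":0,"rz":0,"x":0,"y":0,"z":-0.6,"hand":0},{"rx":0,"ry":0,"rz":0,"x":0,"y":0,"z":0,"hand":0},{"rx":0,"ry":0,"rz":0,"x":0,"y":0,"z":0,"hand":0}])

```text
t: 19.93
tcp_pos: [0.6161, 0.0275, 0.2005]
ee_rot: [3.099, 0.515, 0.003]
contact_force: [-0.2, 0.1, -0.2]
opening: 0.0002
finger_force: 0.0
```

```bash
python3 -c "
from h import *
plan([.4832,.0587,.122],.329)"; python3 ov2.py s6.png
python3 - <<'E'
from h import *
s=snap('side')
F=lambda x,y,z: Ro.from_euler('z',.329).apply([x,y,z])+[.581,.0445,0]
print('tip off/on',proj(s,[F(-.088,.0082,.1355),F(-.088,-.0082,.1355)]))
cv2.imwrite('pics/sw.png',cv2.resize(cv2.imread('pics/s6.png')[160:230,245:375],(780,420),interpolation=2))
E
```

```text
t 19.93 tcp [0.6161 0.0275 0.2005] turn first [ 0.006 -0.016  0.001] then shift [-3.856 -2.414  2.617] F [-0.16  0.13 -0.19] open 0.0002 J [ 0.   -0.01  1.6  -0.    1.55  1.25]
tip off/on [[343.83909477 184.39243174]
 [342.07526132 178.95666152]]
```

View pics/sw.png

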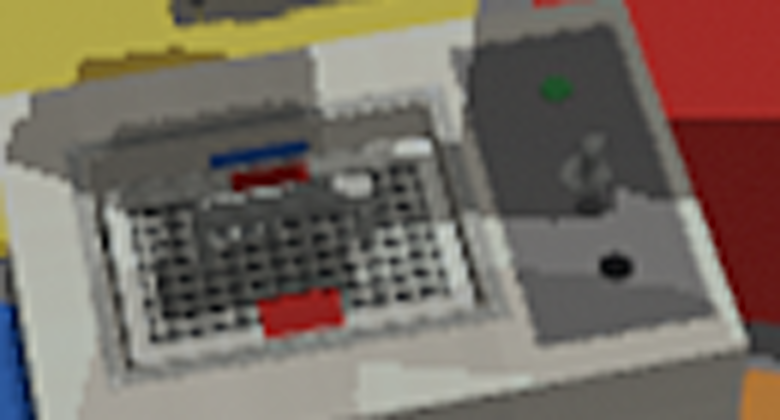

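The filter lies level in the well, and the toggle tip at about (343,184) matches the prediction for off.

Call:
arm_command(moves=[{"rx":0,"ry":0,"rz":0,"x":-0.4,"y":-0.25,"z":0,"hand":0},{"rx":0,"ry":0,"rz":0,"x":-0.8,"y":-0.5,"z":0,"hand":0},{"rx":0,"ry":0,"rz":0,"x":-0.8,"y":-0.5,"z":0,"hand":0},{"rx":0,"ry":0,"rz":0,"x":-0.8,"y":-0.5,"z":0,"hand":0},{"rx":0,"ry":0,"rz":0,"x":-0.7,"y":-0.4,"z":0,"hand":0},{"rx":0,"ry":0,"rz":0,"x":-0.36,"y":-0.26,"z":0,"hand":0},{"rx":0,"ry":0,"rz":0,"x":0,"y":0,"z":0.6,"hand":0},{"rx":0,"ry":0,"rz":0,"x":0,"y":0,"z":0.8,"hand":0},{"rx":0,"ry":0,"rz":0,"x":0,"y":0,"z":0.6,"hand":0},{"rx":0,"ry":0,"rz":0,"x":0,"y":0,"z":0.4,"hand":0},{"rx":0,"ry":0,"rz":0,"x":0,"y":0,"z":0.2,"hand":0},{"rx":0,"ry":0,"rz":0,"x":0,"y":0,"z":0,"hand":0}])

```text
t: 21.13
tcp_pos: [0.4823, 0.0585, 0.1202]
ee_rot: [-3.099, -0.515, 0.003]
contact_force: [1.1, -0.0, 1.2]
opening: 0.0008
finger_force: 0.0
```

Call:
arm_command(moves=[{"rx":0,"ry":0,"rz":0,"x":0,"y":0.15,"z":0,"hand":0},{"rx":0,"ry":0,"rz":0,"x":0,"y":0.15,"z":0,"hand":0},{"rx":0,"ry":0,"rz":0,"x":0,"y":0.1,"z":0,"hand":0},{"rx":0,"ry":0,"rz":0,"x":0,"y":0.1,"z":0,"hand":0},{"rx":0,"ry":0,"rz":0,"x":0,"y":0,"z":0,"hand":0}])

```text
t: 21.55
tcp_pos: [0.488, 0.0437, 0.1221]
ee_rot: [3.099, 0.514, 0.001]
contact_force: [0.2, 0.6, -0.4]
opening: 0.0006
finger_force: 0.0
```

Call:
arm_command(moves=[{"rx":0,"ry":0,"rz":0,"x":0,"y":0.1,"z":0,"hand":0},{"rx":0,"ry":0,"rz":0,"x":0,"y":0.1,"z":0,"hand":0},{"rx":0,"ry":0,"rz":0,"x":0,"y":0,"z":0,"hand":0}])

```text
t: 21.8
tcp_pos: [0.4898, 0.0385, 0.1218]
ee_rot: [-3.099, -0.514, -0.0]
contact_force: [0.3, 2.8, 0.2]
opening: 0.0004
finger_force: 1.1
```

Call:
arm_command(moves=[{"rx":0,"ry":0,"rz":0,"x":0,"y":0.1,"z":0,"hand":0},{"rx":0,"ry":0,"rz":0,"x":0,"y":0.1,"z":0,"hand":0},{"rx":0,"ry":0,"rz":0,"x":0,"y":0.1,"z":0,"hand":0},{"rx":0,"ry":0,"rz":0,"x":0,"y":0,"z":0,"hand":0}])

```text
t: 22.13
tcp_pos: [0.4926, 0.0295, 0.1214]
ee_rot: [3.099, 0.514, -0.0]
contact_force: [0.4, 0.2, -0.3]
opening: 0.0004
finger_force: 0.0
```

Call:
arm_command(moves=[{"rx":0,"ry":0,"rz":0,"x":0,"y":0.1,"z":0,"hand":0},{"rx":0,"ry":0,"rz":0,"x":0,"y":0,"z":0,"hand":0}])

```text
t: 22.3
tcp_pos: [0.4935, 0.0269, 0.1215]
ee_rot: [3.099, 0.514, -0.0]
contact_force: [0.2, -0.3, -0.8]
opening: 0.0002
finger_force: 0.0
```

The force rose to 2.8 N and then dropped to zero, so the switch has snapped over. Backing off and checking.

Call:
arm_command(moves=[{"rx":0,"ry":0,"rz":0,"x":0,"y":-0.5,"z":0,"hand":0},{"rx":0,"ry":0,"rz":0,"x":0,"y":-0.4,"z":-0.5,"hand":0},{"rx":0,"ry":0,"rz":0,"x":0,"y":0,"z":-1,"hand":0},{"rx":0,"ry":0,"rz":0,"x":-0.6,"y":0,"z":-1,"hand":0},{"rx":0,"ry":0,"rz":0,"x":-1,"y":0,"z":-1,"hand":0},{"rx":0,"ry":0,"rz":0,"x":-1,"y":0,"z":-0.5,"hand":0},{"rx":0,"ry":0,"rz":0,"x":-0.3,"y":0,"z":0,"hand":0},{"rx":0,"ry":0,"rz":0,"x":0,"y":0,"z":0,"hand":0},{"rx":0,"ry":0,"rz":0,"x":0,"y":0,"z":0,"hand":0},{"rx":0,"ry":0,"rz":0,"x":0,"y":0,"z":0,"hand":0}])

```text
t: 23.13
tcp_pos: [0.4033, 0.0251, 0.2399]
ee_rot: [-3.099, -0.514, 0.002]
contact_force: [-0.1, -0.2, 0.6]
opening: 0.0002
finger_force: 0.0
```

```bash
python3 -c "
from h import *
snap('side','s7.png')
cv2.imwrite('pics/sw2.png',cv2.resize(cv2.imread('pics/s7.png')[160:230,245:375],(780,420),interpolation=2))"
```

```text
(no output)
```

View pics/sw2.png

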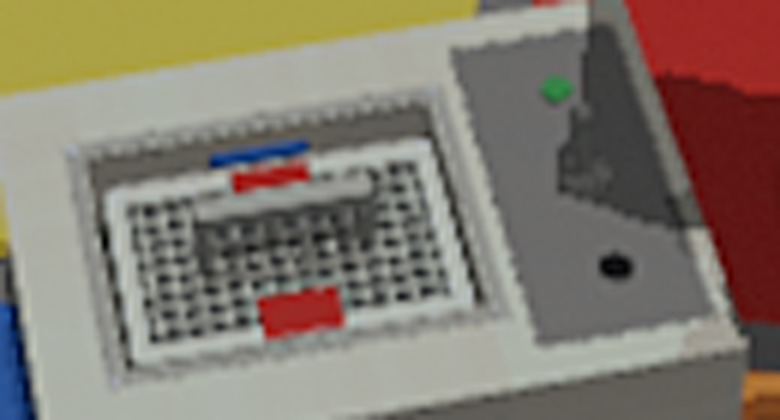

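Run:
```python
from h import *
np.set_printoptions(precision=4,suppress=True)
s=snap('side')
P=(np.array([(137,367),(478,303),(107,190),(431,140),(195,210),(375,182)])+.5)/6-.5+[245,160]
M=np.array([(63,42,14),(-63,42,14),(63,-42,14),(-63,-42,14),(33,0,44),(-33,0,44)])/1e3
def f(p): return (proj(s,Ro.from_euler('xyz',[p[3],p[4],.329+p[5]]).apply(M)@np.eye(3) if 0 else (Ro.from_euler('z',.329+p[5])*Ro.from_euler('xy',p[3:5])).apply(M)+p[:3])-P).ravel()
r=least_squares(f,[.607,.053,.088,0,0,0]);print(r.x,f(r.x).reshape(-1,2))
g=lambda q:f(np.r_[q[:3],0,0,q[3]]); r=least_squares(g,[.607,.053,.088,0]);print('level',r.x,g(r.x).reshape(-1,2))
```

```text
[ 0.6063  0.0469  0.0777 -0.0068  0.0028  0.0012] [[ 0.1213 -0.4109]
 [ 0.0408  0.4624]
 [-0.1428  0.3152]
 [ 0.102  -0.3029]
 [ 0.0996  0.1053]
 [-0.2232 -0.1676]]
level [0.6062 0.0477 0.0784 0.0024] [[ 0.1026 -0.4681]
 [ 0.0829  0.4374]
 [-0.1895  0.3953]
 [ 0.0929 -0.1807]
 [ 0.1035  0.0387]
 [-0.1966 -0.2114]]
```

Level to about 0.4°, and the toggle tip at about (342,179) matches on. Handing in.

```bash
python3 -c "
from station import *
print(finish_job())"
```

```text
the job is handed in; nothing more can be done
None
```

The filter is seated level and released, with both sides down, the switch is on the green-dot side, and the job is handed in; no verdict came back, and I could not measure the seal force directly.

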